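Index the prescription carousel

TASK

Turn the prescription carousel by one click, whichever way is right, so that the short wide jar arrives at the hand-over place marked by the metal arrowhead on the carousel's base. Push it round (the upright posts are there to push by) until it rests in that click position, keep the jar and the other containers upright in their pockets, and then let go.

Things in the scene. Friction and masses are not known exactly. Their poses are not given: they have to be found in the camera images.
- carousel_base: Fixed grey round base, 250 mm across; origin: centre of its underside on the counter, on the turning axis; z up. A tongue with a metal arrowhead sticks out along its own +x to 193 mm: the hand-over place is the pocket position on +x, 85 mm from the axis. Turntable on it: 280 mm across, top 32 mm above the counter, six pockets (85 mm from the axis, walls 6 mm) 60 degrees apart.
- carousel (a joint): Turntable angle, rad, growing anticlockwise seen from above, 0 at the start. Rests every 60 degrees (1.047); past half-way a damped detent pulls it on. Takes 3 to 6 N at a post. Six upright round steel posts, 14 mm thick, 125 mm from the axis, at angle + 30 + k*60 degrees from the base's +x; tops 140 mm above the counter, the upper 40 mm clear of all else.
- jar_mid (a point): Centre of the short wide white jar with a broad lid (52 mm across, 42 mm high), loose in one of the two pockets next to the hand-over place, at +60 or -60 degrees from it; centre 53 mm above the counter.
- flask_mid (a point): Centre of the narrow-necked white bottle (40 mm across, 66 mm high), loose in the other pocket next to the hand-over place; centre 65 mm above the counter, top 98 mm. The other four pockets hold lower cartons and bottles fixed in place.
Things that resemble listed ones, but are neither listed nor needed, are in the scene too. What is shaped like the part that bears jar_mid but orange, purple or red is not meant.

How it is judged:
By the outcome, as a careful person would: the job done as asked, in the order asked, and still so for the second after the job is handed in, with the robot touching nothing.
It also fails if it takes over 35 s, if anything falls off the work surface, if the arm or the gripper's body presses on something with over 40 N, if the wrist force passes 120 N, or if a joint passes its speed limit or range.

ROBOT

A 7-joint arm with a two-finger parallel gripper is mounted at the origin on the work surface. World frame = base frame: x ahead of the robot, y to its left, z up, the work surface at z = 0. Lengths are in m, angles in rad, forces in N, time in s.
With the tool pointing down it reaches from about 0.425 to 0.95 m from the base axis. Payload 4.7 kg.
Tool frame: the origin (TCP) lies between the finger pads; the fingertips stand 17 mm ahead of it and the grasp point (between the pads) lies 2 mm behind it; z points along the fingers, y is the direction in which the jaws open and shut (so a half turn about z gives the same grasp; the last joint's range is limited). The gripper opens to 85 mm and grips with 20 to 120 N. Pads are 22 mm wide; open, the fingers measure 114 mm over their backs; the gripper's body (76 mm by 85 mm) begins 54 mm behind the grasp point. The pads swing forward as they close: fully open they stand 13 mm farther back than shut.
Start: joints at [-1.146, 0.469, -0.049, 1.532, 0.024, 1.141, -0.082], TCP at [0.296, 0.607, 0.248] pointing down, gripper open.
Joint ranges: [-2.59, 2.59], [-0.33, 1.99], [-1.39, 1.29], [0.1, 2.45], [-1.04, 4.18], [0.21, 1.99], [-2.66, 2.66]. Speed limits (rad/s): [2.57, 2.57, 3.14, 3.14, 3.14, 3.14, 3.14].

INTERFACE

Orientations are given as a unit quaternion [w, x, y, z].
In Python, from rig import robot gives the robot as it stands. The module is installed in compiled form; this text tells all that it offers.
- The arm moves only by the tool move_arm, never from a script. Its argument "targets" is a list of rows, each an object with "xyz": the shift along the tool's x, y, z in cm, a list of three; "roll": the turn about the tool's z in units of 5 degrees (1.0 is 5 degrees); "fingers": the finger opening in cm, from 0 to 8.54. A call has 1 to 10 rows; each row is the pose to reach, as a shift and turn from the pose commanded when the call began, along the tool's axes at that moment; what a row does not reach only later rows make up. A row lasts 1/8 s, in which the tool goes at most 62.5 mm and 10.7 degrees, less where a joint would pass 70% of its speed; a pose out of reach is approached as far as the arm can. A call with a gripper value outside its range is refused whole. The fingers move at their own pace and stop on an object; "force" is the grip in N (left out, the last holds). Time passes only in rows, so rows that repeat a pose let the fingers close. It gives the time, the measured TCP pose, the force and the opening at its end, in the units of the state.
- robot.get_state(): the state, without advancing time (a new reading comes with each control period).
- robot.snapshot(name): name is "scene" or "top"; returns the picture (384x512x3 uint8, red, green, blue); there is no depth.
- robot.camera_info(name): a dict with "mtx" (3x3 intrinsics, pixels), "xyz" and "rotation" of the camera in the world. Camera axes: x right, y up, looking along -z (the intrinsics and any distortion apply to the point x, -y, -z); pixel columns grow to the right and rows downward; lengths in m; the calibration is good to about 2 mm. A picture is of the moment at which its call begins. camera_info takes no time and is no camera call.
- robot.close_job(): hands the job in, once; it reports no verdict.
The state is a dict: "t": time; "joint_pos": joint angles; "joint_velocities": joint speeds; "effort": joint torques, N m; "eef_pos": TCP position; "ee_rot": TCP orientation; "wrist_force": force on the tool from outside, world axes, zero at the start; "ft_torque": the same for the moment, N m; "opening": opening from 0.0 (shut) to 1.0 (fully open).
Only numpy, scipy, OpenCV 4.12 (cv2) and the standard library are available. Lean on these libraries where they do the work, as an engineer would, in place of code of your own. Each camera call takes 0.05 s, during which the arm holds its last target.

## Working session

There is one attempt and no reset: what is moved stays moved. The work goes in short steps, Python scripts to look and compute and a tool call to move; the robot and the scene stay as the last step left them, time stands still between calls to the robot, and variables do not carry over. Pictures are saved under pics/ and viewed, and the job is handed in when it is done.

Besides the shell and the picture viewer there is one more tool, called after ">>>" in YAML: its name, and indented under it one key for each argument. move_arm: Moves the arm, as the interface text tells. Its arguments: {"type":"object","properties":{"targets":{"type":"array","items":{"type":"object","properties":{"xyz":{"type":"array","items":{"type":"number"}},"roll":{"type":"number"},"fingers":{"type":"number"}}}},"force":{"type":"number"}},"required":["targets"]}

```bash
mkdir -p pics; python3 - <<'E'
from rig import robot
import cv2
for n in("scene","top"):
    im=robot.snapshot(n); cv2.imwrite(f"pics/{n}0.png",cv2.cvtColor(im,cv2.COLOR_RGB2BGR))
    c=robot.camera_info(n); print(n,c)
s=robot.get_state(); print(s['t'],s['eef_pos'],s['ee_rot'],s['opening'])
E
```

```text
scene {'mtx': array([[497.3536685 ,   0.        , 261.10042513],
       [  0.        , 497.3536685 , 196.13912295],
       [  0.        ,   0.        ,   1.        ]]), 'xyz': array([ 1.06396388, -0.35286121,  0.6706259 ]), 'rotation': array([0.845697  , 0.34041004, 0.14819957, 0.3833464 ])}
top {'mtx': array([[487.1647488 ,   0.        , 267.71784474],
       [  0.        , 487.1647488 , 190.29128905],
       [  0.        ,   0.        ,   1.        ]]), 'xyz': array([0.55675237, 0.04118451, 0.83178673]), 'rotation': array([ 0.70753673,  0.02576495, -0.03366306, -0.70540396])}
0.1 [0.29567403 0.6062526  0.24737273] [-1.68609932e-04  2.24939919e-01  9.74372241e-01 -8.60055038e-04] 1.0002291676901705
```

View pics/scene0.png

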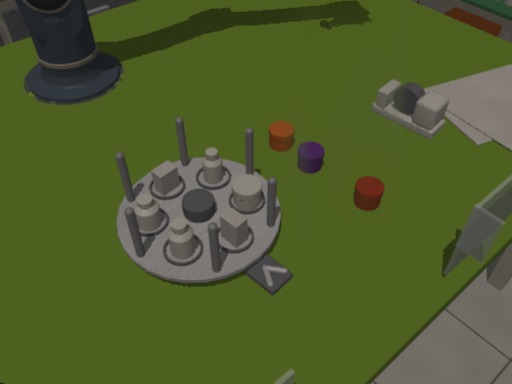

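View pics/top0.png

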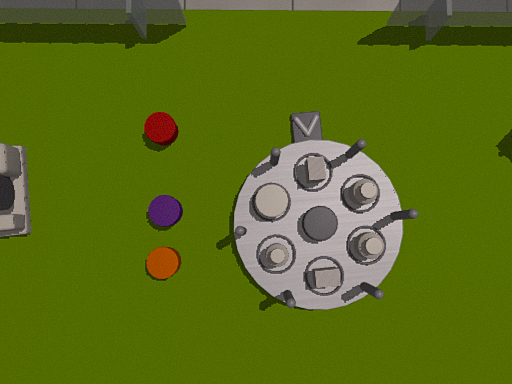

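The scene picture shows the turntable at about (200,215) and the arrowhead at (268,272). In the top picture the centre is at about (320,223), the arrowhead at (307,125), and the jar at (271,201), which is +60° from the arrow. So the turn is clockwise. The flask is at (362,193).

```bash
cat > h.py <<'E'
from rig import robot
import numpy as np, cv2
from scipy.spatial.transform import Rotation as R
def cam(n):
    c=robot.camera_info(n); q=c['rotation']; return c['mtx'],c['xyz'],R.from_quat([q[1],q[2],q[3],q[0]]).as_matrix()
def ray(n,u,v,z):
    K,p,M=cam(n); d=M@np.array([(u-K[0,2])/K[0,0],-(v-K[1,2])/K[1,1],-1]); return p+d*(z-p[2])/d[2]
def proj(n,P):
    K,p,M=cam(n); c=M.T@(np.asarray(P)-p); return K[0,0]*c[0]/-c[2]+K[0,2],K[1,1]*-c[1]/-c[2]+K[1,2]
E
python3 - <<'E'
from h import *
im=cv2.imread('pics/top0.png'); hsv=cv2.cvtColor(im,cv2.COLOR_BGR2HSV)
m=((hsv[...,1]<60)&(hsv[...,2]>110)).astype(np.uint8); m[:100]=0; m[:,:220]=0
m=cv2.morphologyEx(m,cv2.MORPH_OPEN,np.ones((3,3)))
c=max(cv2.findContours(m,cv2.RETR_EXTERNAL,cv2.CHAIN_APPROX_NONE)[0],key=cv2.contourArea)
h=cv2.convexHull(c)[:,0]; e=cv2.fitEllipse(h); print(e)
W=np.array([ray('top',u,v,.032)[:2] for u,v in h]); A=np.c_[2*W,np.ones(len(W))]; s=np.linalg.lstsq(A,(W**2).sum(1),rcond=None)[0]
print('centre',s[:2],'r',np.sqrt(s[2]+s[:2]@s[:2])); C=s[:2]
for u,v in[(276,153),(361,145),(413,213),(379,294),(290,301),(240,231)]:
    p=ray('top',u,v,.14)[:2]-C; print('post',p+C,np.hypot(*p),np.degrees(np.arctan2(p[1],p[0])))
for nm,u,v,z in[('jar',271,201,.074),('flask',367,190,.098),('arrow',307,125,.03),('arrow tip',309,133,.03)]:
    p=ray('top',u,v,z)[:2]-C; print(nm,p+C,np.hypot(*p),np.degrees(np.arctan2(p[1],p[0])))
for u,v in[(272,180),(249,131),(213,227),(131,210),(182,121),(123,156)]:
    p=ray('scene',u,v,.14)[:2]-C; print('post s',p+C,np.hypot(*p),np.degrees(np.arctan2(p[1],p[0])))
s=robot.get_state();q=s['ee_rot'];print(R.from_quat([q[1],q[2],q[3],q[0]]).as_matrix().round(3))
cv2.imwrite('pics/topz.png',cv2.resize(im[90:330,210:440],None,fx=2.4,fy=2.4,interpolation=cv2.INTER_CUBIC))
E
```

```text
((317.9490661621094, 224.15032958984375), (168.61424255371094, 170.16261291503906), 150.9207305908203)
centre [ 0.57077191 -0.05045152] r 0.13884651422729094
post [0.66879361 0.02177832] 0.12175960690273038 36.38561095625358
post [ 0.68096081 -0.10060071] 0.12106417234837633 -24.47123821931355
post [ 0.58332503 -0.17350489] 0.12369200500702525 -84.17520068645904
post [ 0.46952637 -0.12305227] 0.12458542526027483 -144.35660167493384
post [0.45973149 0.0019527 ] 0.1227850937243918 154.7355844203853
post [0.55714739 0.07258068] 0.12378428900120937 96.31915898649652
jar [0.60389564 0.02763619] 0.0848225861791364 67.01401542848356
flask [ 0.61957059 -0.11738497] 0.08283355787418581 -53.90561072657079
arrow [ 0.73412751 -0.03310479] 0.16427404210655738 6.061520918684929
arrow tip [ 0.72058422 -0.03639049] 0.1504707226694213 5.361937528197568
post s [0.67460021 0.0206592 ] 0.12584533970184034 34.406762146971545
post s [0.56245661 0.07048252] 0.12121957510980634 93.93340790376187
post s [ 0.68972256 -0.10398997] 0.13044394136343618 -24.232016755459988
post s [ 0.5878217  -0.17301439] 0.12374309111788004 -82.08037884651124
post s [0.46688337 0.00097392] 0.11591982607394383 153.66431947197677
post s [ 0.47948284 -0.12184295] 0.1158897396915429 -141.97328140744563
[[-0.899  0.438 -0.001]
 [ 0.438  0.899 -0.002]
 [-0.    -0.002 -1.   ]]
```

View pics/topz.png

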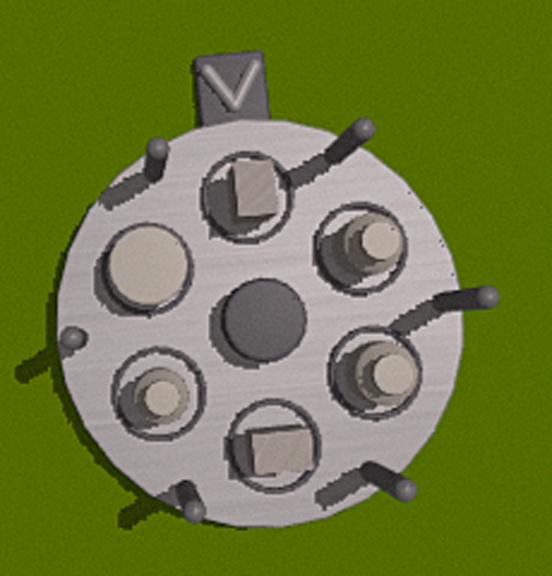

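The centre is about (0.572, -0.0505) and the base yaw is about 6°. I'll straddle the post at 96°, with the jaws loose and tangential to the circle, and lead it clockwise by 60°. First I move above it.

>>> move_arm:
  targets:
    - {"xyz": [-4.7,-3.6,0],"roll": 1.1,"fingers": 4}
    - {"xyz": [-9.4,-7.2,0],"roll": 2.3,"fingers": 4}
    - {"xyz": [-14.1,-10.9,0],"roll": 3.5,"fingers": 4}
    - {"xyz": [-18.8,-14.5,0],"roll": 4.6,"fingers": 4}
    - {"xyz": [-23.5,-18.1,0],"roll": 5.8,"fingers": 4}
    - {"xyz": [-28.2,-21.8,0],"roll": 7,"fingers": 4}
    - {"xyz": [-32.9,-25.4,0],"roll": 8.1,"fingers": 4}
    - {"xyz": [-37.6,-29,0],"roll": 9.3,"fingers": 4}
    - {"xyz": [-42.3,-32.7,0],"roll": 10.4,"fingers": 4}
    - {"xyz": [-47,-36.3,0],"roll": 11.6,"fingers": 4}

```text
t: 1.35
eef_pos: [0.5595, 0.0727, 0.2481]
ee_rot: [-0.0, 0.67, 0.742, -0.0]
wrist_force: [2.0, 0.9, 0.6]
opening: 0.467
```

>>> move_arm:
  targets:
    - {"xyz": [0,0,2],"roll": 0,"fingers": 4}
    - {"xyz": [0,0,4],"roll": 0,"fingers": 4}
    - {"xyz": [0,0,4],"roll": 0,"fingers": 4}
    - {"xyz": [0,0,4],"roll": 0,"fingers": 4}

```text
t: 1.85
eef_pos: [0.5595, 0.0746, 0.2088]
ee_rot: [0.0, 0.669, 0.743, 0.0]
wrist_force: [-0.7, -0.6, 0.3]
opening: 0.464
```

```bash
python3 - <<'E'
from h import *
for n in("scene","top"):
    cv2.imwrite(f"pics/{n}1.png",cv2.cvtColor(robot.snapshot(n),cv2.COLOR_RGB2BGR))
a=cv2.imread('pics/scene1.png');b=cv2.imread('pics/top1.png')
cv2.imwrite('pics/both1.png',np.hstack([cv2.resize(a[60:300,80:330],(400,384)),cv2.resize(b[90:330,210:440],(400,417))[:384]]))
s=robot.get_state();q=s['ee_rot'];print(s['t'],s['eef_pos'],s['opening'],R.from_quat([q[1],q[2],q[3],q[0]]).as_matrix().round(3),s['joint_pos'])
E
```

```text
1.95 [0.55970299 0.07466913 0.20921963] 0.46869033307446617 [[-0.105  0.994  0.002]
 [ 0.994  0.105  0.001]
 [ 0.     0.002 -1.   ]] [-0.49003344  0.33531312  0.35718717  1.86244083 -0.14061986  0.9665493
  0.03392873]
```

View pics/both1.png

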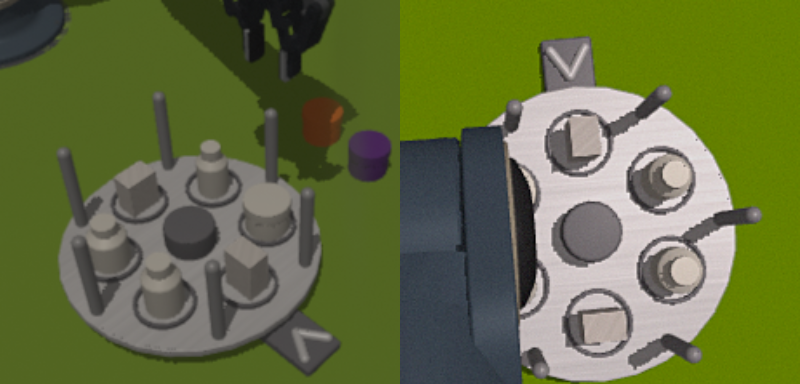

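The picture shows the fingertips at (250,60) and (290,78), on either side of the post top at (270,112). Now I lower slowly.

>>> move_arm:
  targets:
    - {"xyz": [0,0,1.5],"roll": 0,"fingers": 4}
    - {"xyz": [0,0,3],"roll": 0,"fingers": 4}
    - {"xyz": [0,0,4.5],"roll": 0,"fingers": 4}
    - {"xyz": [0,0,5.5],"roll": 0,"fingers": 4}
    - {"xyz": [0,0,6.5],"roll": 0,"fingers": 4}
    - {"xyz": [0,0,7.5],"roll": 0,"fingers": 4}
    - {"xyz": [0,0,8.6],"roll": 0,"fingers": 4}
    - {"xyz": [0,0,8.6],"roll": 0,"fingers": 4}

```text
t: 2.95
eef_pos: [0.5586, 0.0743, 0.1213]
ee_rot: [-0.001, 0.669, 0.743, -0.001]
wrist_force: [0.0, -0.4, -0.7]
opening: 0.466
```

```bash
python3 - <<'E'
from h import *
a=cv2.cvtColor(robot.snapshot('scene'),cv2.COLOR_RGB2BGR)
cv2.imwrite('pics/s2.png',cv2.resize(a[60:300,80:380],(750,600)))
# tool-frame waypoints: chord of arc, tool x = outward radial at 96deg, y= tangential clockwise
for d in range(0,66,5):
    t=np.radians(d); print(d, 'x %.2f y %.2f roll %.2f'%(12.5*(np.cos(t)-1),12.5*np.sin(t),d/5))
s=robot.get_state();print(s['eef_pos'],s['wrist_force'])
E
```

```text
0 x 0.00 y 0.00 roll 0.00
5 x -0.05 y 1.09 roll 1.00
10 x -0.19 y 2.17 roll 2.00
15 x -0.43 y 3.24 roll 3.00
20 x -0.75 y 4.28 roll 4.00
25 x -1.17 y 5.28 roll 5.00
30 x -1.67 y 6.25 roll 6.00
35 x -2.26 y 7.17 roll 7.00
40 x -2.92 y 8.03 roll 8.00
45 x -3.66 y 8.84 roll 9.00
50 x -4.47 y 9.58 roll 10.00
55 x -5.33 y 10.24 roll 11.00
60 x -6.25 y 10.83 roll 12.00
65 x -7.22 y 11.33 roll 13.00
[0.55904857 0.07437014 0.12192393] [ 0.51664857 -0.08529116  0.35151905]
```

View pics/s2.png

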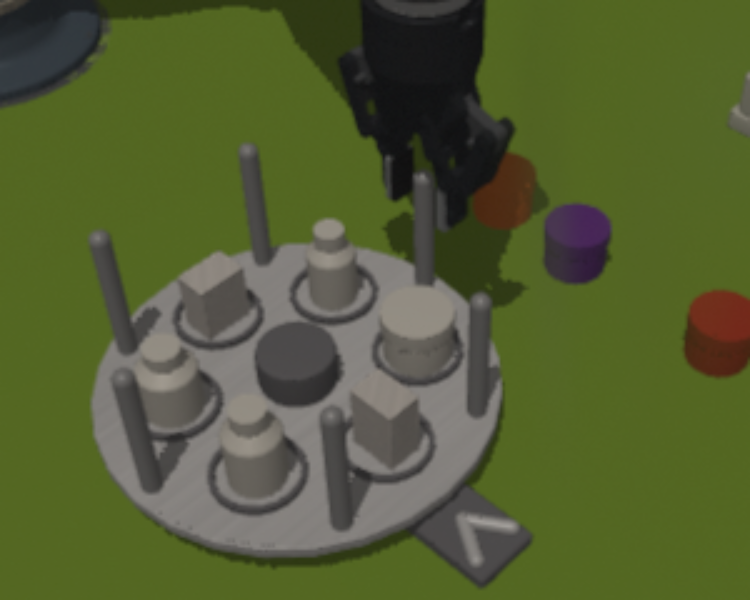

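The post (top at about (425,178)) stands in the gap between the fingertips at (395,190) and (450,222). I'll follow the arc at 3° per row.

>>> move_arm:
  targets:
    - {"xyz": [0,0.65,0],"roll": 0.6,"fingers": 4}
    - {"xyz": [-0.1,1.3,0],"roll": 1.2,"fingers": 4}
    - {"xyz": [-0.15,1.95,0],"roll": 1.8,"fingers": 4}
    - {"xyz": [-0.25,2.6,0],"roll": 2.4,"fingers": 4}
    - {"xyz": [-0.45,3.25,0],"roll": 3,"fingers": 4}
    - {"xyz": [-0.6,3.85,0],"roll": 3.6,"fingers": 4}
    - {"xyz": [-0.85,4.5,0],"roll": 4.2,"fingers": 4}
    - {"xyz": [-1.1,5.1,0],"roll": 4.8,"fingers": 4}
    - {"xyz": [-1.35,5.65,0],"roll": 5.4,"fingers": 4}
    - {"xyz": [-1.65,6.25,0],"roll": 6,"fingers": 4}

```text
t: 4.25
eef_pos: [0.6219, 0.0645, 0.1224]
ee_rot: [-0.001, 0.839, 0.544, -0.001]
wrist_force: [-3.2, -0.6, 1.6]
opening: 0.471
```

```bash
python3 - <<'E'
from h import *
a=cv2.cvtColor(robot.snapshot('scene'),cv2.COLOR_RGB2BGR)
cv2.imwrite('pics/s3.png',cv2.resize(a[60:300,80:380],(750,600)))
s=robot.get_state();print(s['t'],s['eef_pos'],s['wrist_force'],s['ft_torque'])
E
```

```text
4.3 [0.62326447 0.06405262 0.1225572 ] [-1.22097644  0.33730702 -0.1580087 ] [-0.00451419  0.61920263 -0.00146807]
```

View pics/s3.png

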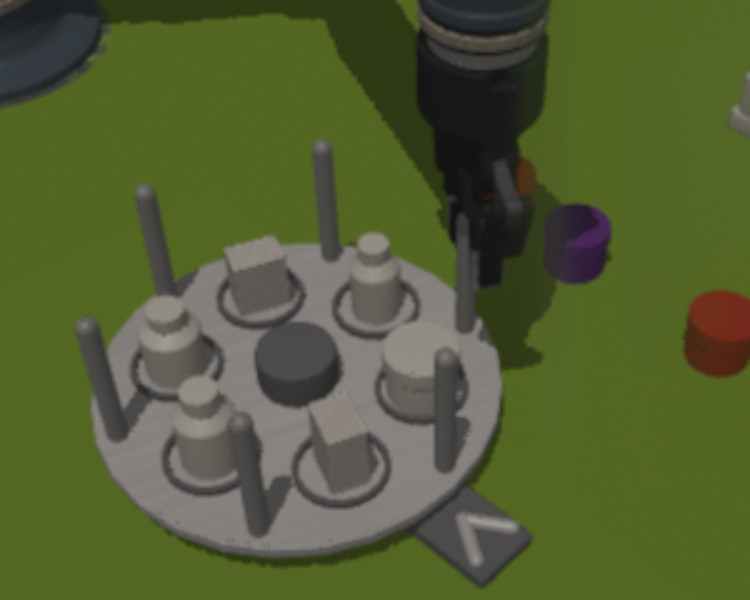

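The table has turned by roughly 25°. The post at (465,225) is between the fingers and everything is upright. I continue.

>>> move_arm:
  targets:
    - {"xyz": [0,0.65,0],"roll": 0.6,"fingers": 4}
    - {"xyz": [-0.1,1.3,0],"roll": 1.2,"fingers": 4}
    - {"xyz": [-0.15,1.95,0],"roll": 1.8,"fingers": 4}
    - {"xyz": [-0.25,2.6,0],"roll": 2.4,"fingers": 4}
    - {"xyz": [-0.45,3.25,0],"roll": 3,"fingers": 4}
    - {"xyz": [-0.6,3.85,0],"roll": 3.6,"fingers": 4}
    - {"xyz": [-0.85,4.5,0],"roll": 4.2,"fingers": 4}
    - {"xyz": [-1.1,5.1,0],"roll": 4.8,"fingers": 4}
    - {"xyz": [-1.35,5.65,0],"roll": 5.4,"fingers": 4}
    - {"xyz": [-1.65,6.25,0],"roll": 6,"fingers": 4}

```text
t: 5.55
eef_pos: [0.6737, 0.0239, 0.1222]
ee_rot: [-0.0, 0.952, 0.307, -0.0]
wrist_force: [-0.1, -0.8, -0.6]
opening: 0.471
```

>>> move_arm:
  targets:
    - {"xyz": [0,0,0],"roll": 0,"fingers": 4}
    - {"xyz": [0,0,0],"roll": 0,"fingers": 5}
    - {"xyz": [0,0,0],"roll": 0,"fingers": 5}
    - {"xyz": [0,0,0],"roll": 0,"fingers": 5}
    - {"xyz": [0,0,0],"roll": 0,"fingers": 5}
    - {"xyz": [0,0,0],"roll": 0,"fingers": 5}
    - {"xyz": [0,0,0],"roll": 0,"fingers": 5}
    - {"xyz": [0,0,0],"roll": 0,"fingers": 5}

```text
t: 6.55
eef_pos: [0.6735, 0.0241, 0.1223]
ee_rot: [-0.0, 0.951, 0.309, 0.0]
wrist_force: [0.1, -0.3, 0.0]
opening: 0.582
```

```bash
python3 - <<'E'
from h import *
a=cv2.cvtColor(robot.snapshot('scene'),cv2.COLOR_RGB2BGR)
cv2.imwrite('pics/s4.png',cv2.resize(a[60:300,80:380],(750,600)))
s=robot.get_state();print(s['t'],s['eef_pos'],s['wrist_force'],s['joint_pos'])
E
```

```text
6.6 [0.67345396 0.0240677  0.12229822] [0.12229574 0.25354324 0.22837505] [-0.48796884  0.6467646   0.5816898   1.67864948 -0.42124576  0.94410983
 -0.69018538]
```

View pics/s4.png

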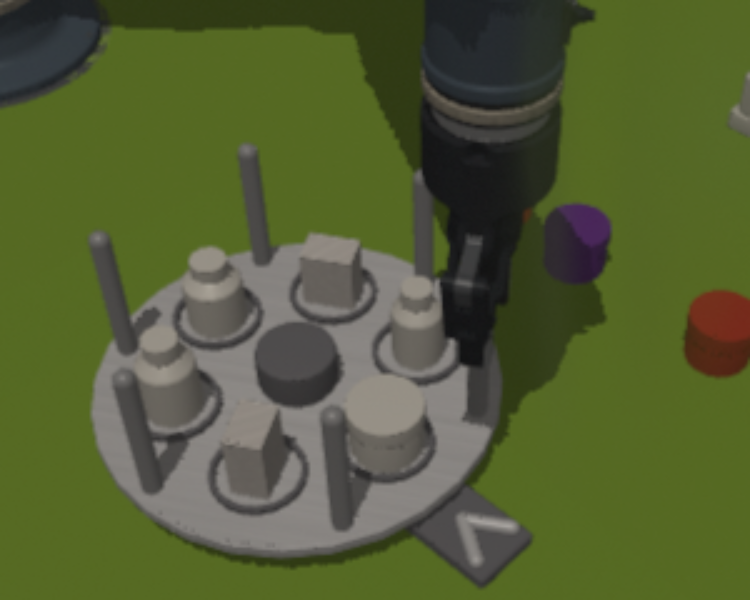

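The posts are back at the click positions they held at the start, for example (335,415) and (122,377). The jar is at (385,425) next to the arrow. I lift straight up, then back off to the side.

>>> move_arm:
  targets:
    - {"xyz": [0,0,-1.5],"roll": 0,"fingers": 5}
    - {"xyz": [0,0,-3],"roll": 0,"fingers": 5}
    - {"xyz": [0,0,-5],"roll": 0,"fingers": 5}
    - {"xyz": [0,0,-8],"roll": 0,"fingers": 5}
    - {"xyz": [0,0,-12],"roll": 0,"fingers": 5}
    - {"xyz": [4,-3,-12],"roll": 0,"fingers": 5}
    - {"xyz": [8,-6,-12],"roll": 0,"fingers": 5}
    - {"xyz": [12,-9,-12],"roll": 0,"fingers": 5}
    - {"xyz": [16,-12,-12],"roll": 0,"fingers": 5}
    - {"xyz": [16,-12,-12],"roll": 0,"fingers": 5}

```text
t: 7.85
eef_pos: [0.7322, 0.2224, 0.2425]
ee_rot: [-0.001, 0.95, 0.313, 0.001]
wrist_force: [-0.5, 0.4, -0.7]
opening: 0.585
```

```bash
python3 - <<'E'
from h import *
for n in("scene","top"):
    cv2.imwrite(f"pics/{n}5.png",cv2.cvtColor(robot.snapshot(n),cv2.COLOR_RGB2BGR))
a=cv2.imread('pics/scene5.png');b=cv2.imread('pics/top5.png')
cv2.imwrite('pics/both5.png',np.hstack([cv2.resize(a[60:300,80:330],(400,384)),cv2.resize(b[90:330,210:440],(400,417))[:384]]))
s=robot.get_state();print(s['t'],s['eef_pos'],s['wrist_force'])
E
```

```text
7.95 [0.73237304 0.21542336 0.2431633 ] [-0.21103715 -0.82724878  0.19396421]
```

View pics/both5.png

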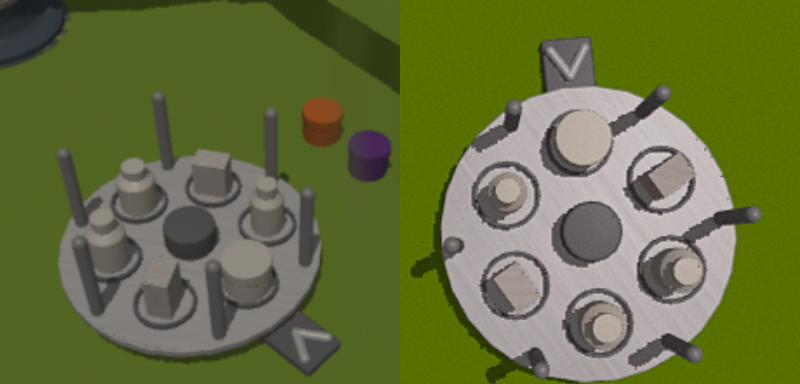

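In the top view the jar is at (580,138), in line with the arrow at (568,62). All containers are upright and the arm is clear. One last numeric check, then I hand in.

```bash
python3 - <<'E'
from h import *
C=np.array([.571,-.0505])
f=lambda x,y:(210+(x-400)*230/400,90+y*240/417)
for nm,x,y,z in[('jar',580,138,.074),('flask',685,272,.098),('post',513,107,.14),('post',662,93,.14),('post',453,245,.14)]:
    p=ray('top',*f(x,y),z)[:2]-C; print(nm,np.hypot(*p).round(4),np.degrees(np.arctan2(p[1],p[0])).round(1))
robot.close_job()
E
```

```text
jar 0.0835 8.0
flask 0.0843 -115.7
post 0.1241 36.5
post 0.1226 -23.9
post 0.1232 96.5
the job is handed in; nothing more can be done
```

The jar is now at the hand-over place. I turned the carousel one click clockwise, because the jar was at +60° from the arrow. To do this I straddled one post with loosely open fingers and led it round by 60°. I then opened the fingers wider, lifted straight up, moved clear and handed the job in at about 8 s.

- **Click position:** the posts measured about 36°, -24° and 96° in world angles, within about 0.6° of their readings at the start, so the table is in its rest position.
- **Jar:** it measured 84 mm from the axis at 8°, against about 6° for the arrow. That 2° (about 3 mm) difference is within the hand-read pixel error and the jar's play in its pocket.
- **Containers:** the jar, the flask (at -116°) and the rest look upright in their pockets in both views.
- **Forces:** the highest wrist-force reading I saw while pushing was about 4 N. I did not record the peak between readings.

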